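Stop the yellow timer and ring the service bell

ROBOT

A 6-joint arm with a two-finger parallel gripper is mounted at the origin on the work surface. World frame = base frame: x ahead of the robot, y to its left, z up, the work surface at z = 0. Lengths are in m, angles in rad, forces in N, time in s.
With the tool pointing down it reaches from about 0.35 to 0.775 m from the base axis. Payload 5.5 kg.
Tool frame: the origin (TCP) lies at the very end of the fingers, on their centre line; the grasp point (between the pads) lies 19 mm behind it; x points along the fingers, y is the direction in which the jaws open and shut, and the axes are right-handed (so a half turn about x gives the same grasp; the last joint's range is limited). The gripper opens to 85 mm and grips with 20 to 120 N. Pads are 22 mm wide; open, the fingers measure 114 mm over their backs; the gripper's body (76 mm by 85 mm) begins 54 mm behind the grasp point. The pads swing forward as they close: fully open they stand 13 mm farther back than shut.
Start: joints at [-1.383, 0.313, 0.046, 1.304, 0, 1.431], TCP at [0.185, -0.544, 0.231] pointing down, gripper open.
Joint ranges: [-2.76, 2.76], [-0.86, 1.69], [-1.03, 1.26], [-2.2, 2.34], [-1.47, 1.5], [-3.14, 3.14]. Speed limits (rad/s): [2.57, 2.57, 3.14, 3.14, 3.14, 3.14].

INTERFACE

Orientations are given as a unit quaternion [w, x, y, z].
In Python, from workcell import readout, cams, env, finder gives the robot as it stands.
- The arm moves only by the tool drive_tool, never from a script. Its argument "moves" is a list that holds one entry, the list of rows, each a list of 7 numbers: the shift along the tool's x, y, z in m, then the turn, a rotation vector about the tool's x, y, z in rad, then the closure in counts, from 0 (fully open) to 255 (shut). A call has exactly 5 rows; each row is the pose to reach, as a shift and turn from the pose measured when the call began, along the tool's axes at that moment; what a row does not reach only later rows make up. A row lasts 1/8 s, in which the tool goes at most 62.5 mm and 10.7 degrees, less where a joint would pass 70% of its speed; a pose out of reach is approached as far as the arm can. A call with a gripper value outside its range is refused whole. The fingers move at their own pace and stop on an object; "squeeze" is the grip in N (left out, the last holds). Time passes only in rows, so rows that repeat a pose let the fingers close, or fill a call up. It gives the time, the measured TCP pose, the force and the opening at its end, in the units of the state.
- readout.get_state(): the state, without advancing time (a new reading comes with each control period).
- cams.read_camera(name): name is "side" or "top" or "wrist"; returns the picture (400x640x3 uint8, blue, green, red); there is no depth.
- cams.camera_params(name): a dict with "mtx" (3x3 intrinsics, pixels), "R" (3x3) and "t" (3): a world point X has camera coordinates R X + t; the wrist camera has in their place "mount" (4x4, takes a point from camera to tool coordinates, whose origin is the TCP and whose axes are the tool frame's). Camera axes: x right, y down, z forward; pixel columns grow to the right and rows downward; lengths in m; the calibration is good to about 2 mm. A picture is of the moment at which its call begins: read the wrist's pose just before it. camera_params takes no time and is no camera call.
- env.hand_in(): hands the job in, once; it reports no verdict.
Trained networks look in the newest picture that a camera, given by its name, has taken for a name from the list of things; names that differ only in an ending like _2 or _b are one class to them, and where a whole thing is asked for, a point or a joint stands for the part that bears it (a point fixed in the world has none). Each returns a list of dicts, best first, with "conf" (0 to 1); they miss things now and then, are a little off and sometimes report something else, mostly with a low value. They report only what shows in the picture. A call takes as long as a camera call. They do not tell look-alikes from the thing itself.
- finder.regions_of(camera, name): "pixels" (400x640 bool, what is visible of it) and "point" ([column, row] in pixels, amid what is visible of it).
The state is a dict: "clock": time; "joint_pos": joint angles; "qvel": joint speeds; "tau": joint torques, N m; "tcp_pos": TCP position; "orientation": TCP orientation; "wrist_force": force on the tool from outside, world axes, zero at the start; "ft_torque": the same for the moment, N m; "finger_gap": finger opening in m.
Only numpy, scipy, OpenCV 4.12 (cv2) and the standard library are available. Lean on these libraries where they do the work, as an engineer would, in place of code of your own. Each camera call takes 0.05 s, during which the arm holds its last target.

TASK

The dish under the cloche is ready: with the fingertips press the key on top of the yellow timer well down and let it spring back, then press the brass plunger of the service bell well down in the same way and let it come up, and withdraw. Press gently, do not pick up or push either of them out of place, and leave the red and blue timers and everything else on the table untouched.

Things in the scene. Friction and masses are not known exactly. Their poses are not given: they have to be found in the camera images.
- yellow_timer: the yellow kitchen timer, a loose round puck of 66 mm diameter and about 0.2 kg, yellow all over, with a small dark display window on its side. Origin at the centre of its underside on the table, z up. On top in its middle sits its round yellow key, 38 mm across, ringed in black, whose top stands 46 mm above the table
- yellow_key_top (a point): centre of the flat top of the yellow timer's key (38 mm across), 46 mm above the table at rest; press straight down here
- yellow_key (a joint): travel of the yellow timer's key, m: 0 up at rest, 0.006 fully down; it sinks straight down, springs back when let go, and needs about 1 N to start and 4 N to reach the bottom. Past about 0.004 the timer stops; a press of more than 30 N would break it.
- bell: the service bell, a loose steel dome on a black foot of 88 mm diameter, 45 mm high to the top of the dome, about 0.35 kg. Origin at the centre of its underside on the table, z up. A brass plunger stands on top in the middle
- plunger_top (a point): centre of the top of the bell's brass plunger head (20 mm across, 7 mm thick), 60 mm above the table at rest, 15 mm above the dome; press straight down here
- plunger (a joint): travel of the bell's plunger, m: 0 up at rest, 0.006 fully down; sinks straight down, springs back, about 1 N to start and 4 N at the bottom. Past about 0.004 the bell rings; a press of more than 30 N would break it.
- red_timer: the red kitchen timer, a loose round puck of 66 mm diameter and about 0.2 kg, red all over, with a small dark display window on its side. Origin at the centre of its underside on the table, z up. On top in its middle sits its round red key, 38 mm across, ringed in black, whose top stands 46 mm above the table. To be left alone
- red_key (a joint): travel of the red timer's key, m: 0 up at rest, 0.006 fully down; it sinks straight down, springs back when let go, and needs about 1 N to start and 4 N to reach the bottom. Must not be pressed.
- blue_timer: the blue kitchen timer, a loose round puck of 66 mm diameter and about 0.2 kg, blue all over, with a small dark display window on its side. Origin at the centre of its underside on the table, z up. On top in its middle sits its round blue key, 38 mm across, ringed in black, whose top stands 46 mm above the table. To be left alone
- blue_key (a joint): travel of the blue timer's key, m: 0 up at rest, 0.006 fully down; it sinks straight down, springs back when let go, and needs about 1 N to start and 4 N to reach the bottom. Must not be pressed.
- cloche: bright metal dish cover, a loose dome 216 mm across with a brass ball knob, standing on a fixed round dark wooden board (250 mm across, 12 mm thick); the knob's top is 129 mm above the table. Origin at the centre of its underside. To be left alone
- mill: small loose dark wooden pepper mill, 50 mm across, 88 mm high, origin at the centre of its underside. To be left alone
- jar: loose amber glass jar with metal cap, 58 mm across, 75 mm high, origin at the centre of its underside. To be left alone
- cracker: loose steel shellfish cracker lying flat, about 170 mm long along its x axis, 56 mm wide, 12 mm high, origin on the table in its middle. To be left alone
Things that resemble listed ones, but are neither listed nor needed, are in the scene too. There is more than one size of the yellow_timer; the job needs the smallest.

How it is judged:
By the outcome, as a careful person would: the job done as asked, in the order asked, and still so for the second after the job is handed in, with the robot touching nothing.
It also fails if it takes over 42 s, if anything falls off the work surface, if the arm or the gripper's body presses on something with over 40 N, if the wrist force passes 120 N, or if a joint passes its speed limit or range.

## Working session

There is one attempt and no reset: what is moved stays moved. The work goes in short steps, Python scripts to look and compute and a tool call to move; the robot and the scene stay as the last step left them, time stands still between calls to the robot, and variables do not carry over. Pictures are saved under pics/ and viewed, and the job is handed in when it is done.

Besides the shell and the picture viewer there is one more tool, called after "Request:" by a JSON object that holds its "api" and its "payload". drive_tool: Moves the arm, as the interface text tells. Its arguments: {"type":"object","properties":{"moves":{"type":"array"},"squeeze":{"type":"number"}},"required":["moves"]}

```bash
ls; mkdir -p pics; python3 - <<'E'
from workcell import readout,cams
import cv2
for n in ("top","side","wrist"):
    im=cams.read_camera(n); cv2.imwrite(f"pics/{n}0.png",im)
    p=cams.camera_params(n); print(n,{k:v.round(4).tolist() if hasattr(v,'round') else v for k,v in p.items()})
print(readout.get_state())
E
```

```text
pics
top {'mtx': [[454.8712, 0.0, 328.7007], [0.0, 454.8712, 197.6832], [0.0, 0.0, 1.0]], 'R': [[0.0305, -0.9995, -0.0123], [-0.9895, -0.0284, -0.1416], [0.1412, 0.0165, -0.9898]], 't': [0.0399, 0.5565, 1.0128]}
side {'mtx': [[518.7271, 0.0, 321.2675], [0.0, 518.7271, 201.1354], [0.0, 0.0, 1.0]], 'R': [[-0.7881, -0.6155, 0.0063], [-0.4633, 0.5864, -0.6645], [0.4052, -0.5266, -0.7473]], 't': [0.4613, 0.2706, 1.1655]}
wrist {'mtx': [[298.0136, 0.0, 323.096], [0.0, 298.0136, 199.6574], [0.0, 0.0, 1.0]], 'mount': [[0.0002, -0.2688, 0.9632, -0.1413], [1.0, 0.0008, 0.0001, 0.0001], [-0.0008, 0.9632, 0.2688, -0.0682], [0.0, 0.0, 0.0, 1.0]]}
{'clock': 0.15, 'joint_pos': array([-1.38257694e+00,  3.13839148e-01,  4.52296943e-02,  1.30359148e+00,
       -7.83507102e-06,  1.43122579e+00]), 'qvel': array([ 0.00077542, -0.00278903,  0.00549223,  0.00100023, -0.00102915,
        0.0011228 ]), 'tau': array([ 2.02030387e-03, -4.81062162e+01,  2.98818415e+01,  1.39076528e-02,
       -1.91869458e-04,  1.09704587e-06]), 'tcp_pos': array([ 0.18505415, -0.54400216,  0.23060312]), 'orientation': array([-0.11487668, -0.69761601, -0.11586946,  0.6976457 ]), 'wrist_force': array([ 0.43248524, -0.62319665,  0.11153795]), 'ft_torque': array([-0.02116028, -0.02857144,  0.05709002]), 'finger_gap': 0.08518539526497128}
```

View pics/top0.png

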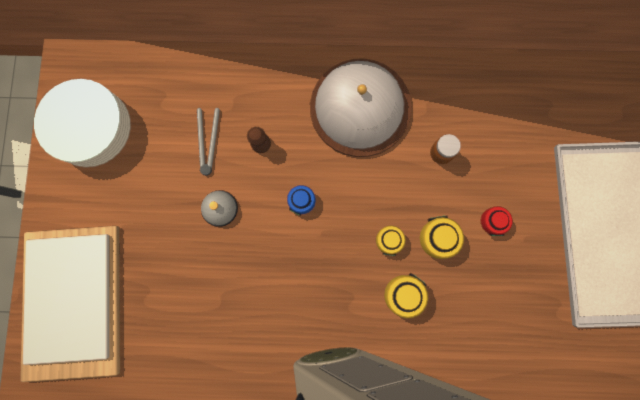

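View pics/side0.png

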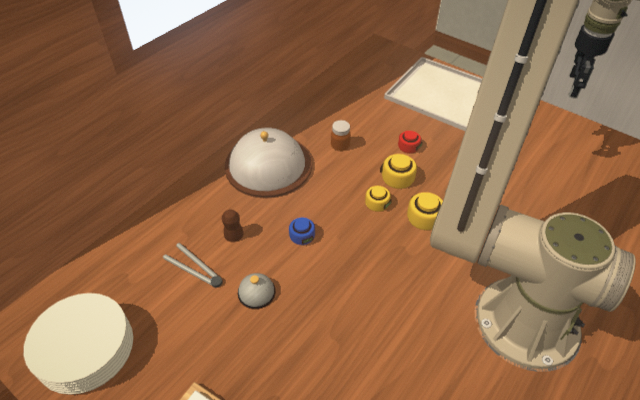

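View pics/wrist0.png

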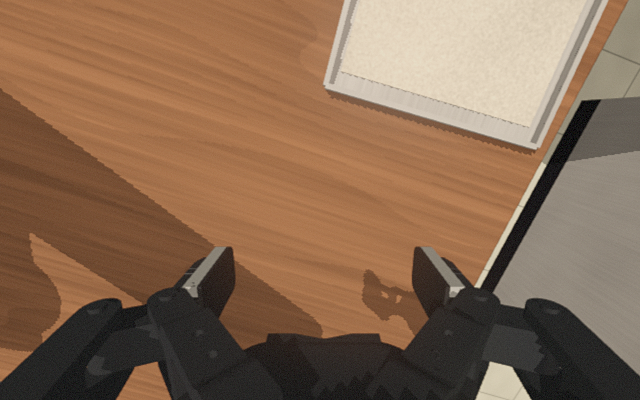

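The top view shows three yellow timers. The smallest is at (391,240), which matches (377,197) in the side view. The bell is at (219,208) in the top view and (256,290) in the side view, with its brass head at about (214,205) and (255,279). Next I'll get regions and triangulate.

```bash
cat > h.py <<'E'
import numpy as np,cv2
from workcell import readout,cams,env,finder
def ray(n,uv,st=None):
    p=cams.camera_params(n); d=np.linalg.inv(p['mtx'])@np.array([uv[0],uv[1],1.])
    R=np.array(p['R']);t=np.array(p['t']); return -R.T@t, R.T@d/np.linalg.norm(d)
def proj(n,X):
    p=cams.camera_params(n); c=p['R']@np.array(X)+p['t']; c=p['mtx']@c; return c[:2]/c[2]
def tri(rs):
    A=np.zeros((3,3));b=np.zeros(3)
    for o,d in rs:
        P=np.eye(3)-np.outer(d,d);A+=P;b+=P@o
    x=np.linalg.solve(A,b); return x,[np.linalg.norm((np.eye(3)-np.outer(d,d))@(x-o)) for o,d in rs]
def atz(r,z):
    o,d=r; return o+d*(z-o[2])/d[2]
E
python3 - <<'E'
from h import *
for n in("top","side"):
    cams.read_camera(n)
    for nm in("yellow_key_top","plunger_top","yellow_timer","bell","red_timer","blue_timer"):
        for r in finder.regions_of(n,nm):
            m=r['pixels'];ys,xs=np.nonzero(m)
            print(n,nm,round(r['conf'],2),np.round(r['point'],1),m.sum(),xs.min(),xs.max(),ys.min(),ys.max())
    im=cv2.imread(f"pics/{n}0.png")
    c={"top":[(391,240),(216,207)],"side":[(377,197),(256,287)]}[n]
    t=[cv2.resize(im[y-24:y+24,x-24:x+24],(384,384),interpolation=cv2.INTER_CUBIC) for x,y in c]
    cv2.imwrite(f"pics/{n}crop.png",np.hstack(t))
a=cv2.imread("pics/topcrop.png")
E
```

```text
top yellow_key_top 0.66 [405.1 297. ] 473 396 419 285 309
top yellow_key_top 0.59 [390.4 239.4] 199 383 399 232 247
top yellow_key_top 0.57 [442.4 237.5] 488 432 457 225 248
top plunger_top 0.54 [212.3 205.7] 45 210 216 201 208
top yellow_timer 0.88 [442.8 239.4] 1435 420 463 216 257
top yellow_timer 0.73 [389.  240.7] 705 376 404 225 255
top yellow_timer 0.62 [409.2 294.8] 1417 385 426 274 317
top yellow_timer 0.47 [500.6 218.7] 223 491 507 212 227
top bell 0.71 [218.1 207.5] 1093 201 237 190 226
top red_timer 0.95 [494.6 221.9] 750 480 511 206 235
top red_timer 0.23 [394.7 243.6] 235 383 399 231 248
top blue_timer 0.75 [300.5 200.1] 648 287 313 185 214
side yellow_key_top 0.76 [402.5 166.2] 259 391 410 155 170
side yellow_key_top 0.74 [426.4 201.9] 312 418 438 194 211
side yellow_key_top 0.63 [381.  196.1] 152 372 385 187 199
side yellow_timer 0.8 [426. 211.] 967 408 441 193 230
side yellow_timer 0.71 [377.9 199.5] 541 365 391 186 210
side yellow_timer 0.61 [397.5 174.9] 1027 380 416 154 188
side yellow_timer 0.39 [268.2 160. ] 3846 229 305 127 191
side bell 0.85 [257.3 292.6] 1081 238 276 273 309
side red_timer 0.88 [412.6 142.7] 415 399 421 131 153
side blue_timer 0.69 [301.7 228.7] 607 289 314 218 245
```

View pics/topcrop.png

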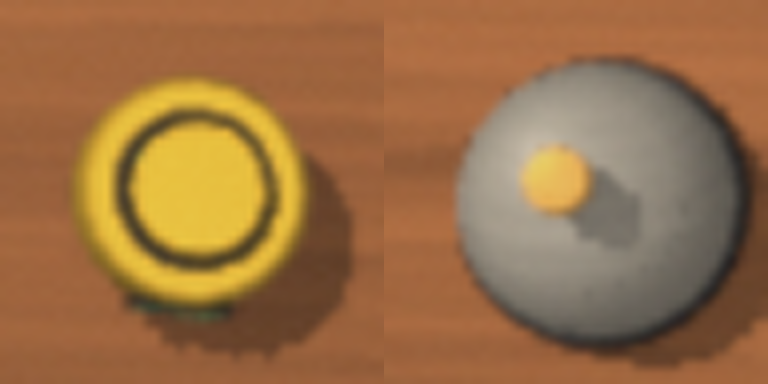

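View pics/sidecrop.png

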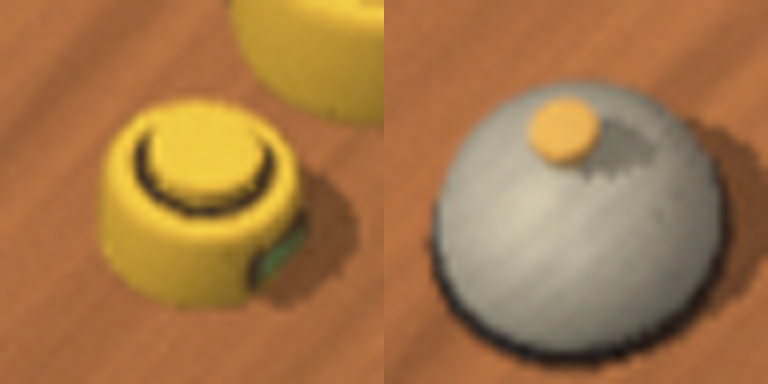

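```bash
python3 - <<'E'
from h import *
for nm,a,b,z in(("key",(391.2,239.2),(378.4,191.1),.046),("plunger",(213.2,205.1),(254.2,278.6),.060)):
    ra,rb=ray("top",a),ray("side",b)
    x,e=tri([ra,rb]); print(nm,x.round(4),np.round(e,4),"top@z",atz(ra,z).round(4),"side@z",atz(rb,z).round(4),np.hypot(*x[:2]))
# others, approx at z .046
for nm,a in(("red",(500,220)),("bigY1",(445,237)),("bigY2",(407,297)),("blue",(301,198))): print(nm,atz(ray("top",a),.05).round(3))
from scipy.spatial.transform import Rotation as Ro
s=readout.get_state();q=s['orientation'];print(Ro.from_quat([*q[1:],q[0]]).as_matrix().round(3))
E
```

```text
key [ 0.4634 -0.0882  0.0459] [0.0002 0.0002] top@z [ 0.4632 -0.0883  0.046 ] side@z [ 0.4636 -0.0881  0.046 ] 0.4717450505679234
plunger [0.5283 0.3186 0.0572] [0.0003 0.0003] top@z [0.5276 0.3177 0.06  ] side@z [0.5271 0.3199 0.06  ] 0.6169106692759486
red [ 0.514 -0.333  0.05 ]
bigY1 [ 0.472 -0.209  0.05 ]
bigY2 [ 0.336 -0.124  0.05 ]
blue [0.551 0.12  0.05 ]
[[ 0.     0.322 -0.947]
 [-0.    -0.947 -0.322]
 [-1.     0.     0.   ]]
```

The triangulated heights match the text: 45.9 mm for the key and 57 mm for the plunger. The key is at (0.463,-0.088) and the plunger at about (0.527,0.319). I'll close the fingers and move over the key.

Request:
{"api": "drive_tool", "payload": {"moves": [[[0.01,-0.034,-0.041,-0.12,0,0,255],[0.02,-0.068,-0.082,-0.24,0,0,255],[0.03,-0.103,-0.123,-0.36,0,0,255],[0.04,-0.137,-0.164,-0.48,0,0,255],[0.05,-0.171,-0.205,-0.6,0,0,255]]], "squeeze": 20}}

```text
clock: 1.48
tcp_pos: [0.3249, -0.3152, 0.1812]
orientation: [0.318, 0.632, 0.317, -0.632]
wrist_force: [0.4, -1.3, 0.5]
finger_gap: 0.0003
```

```bash
cat >> h.py <<'E'
from scipy.spatial.transform import Rotation as Ro
def to(goal,yaw):
    s=readout.get_state();q=s['orientation'];M=Ro.from_quat([*q[1:],q[0]]).as_matrix()
    y=np.array([np.cos(yaw),np.sin(yaw),0]);x=np.array([0,0,-1.]);T=np.column_stack([x,y,np.cross(x,y)])
    print("tcp",s['tcp_pos'].round(4),"t",s['clock'],"F",s['wrist_force'].round(2),"gap",round(s['finger_gap'],4),"j",s['joint_pos'].round(2))
    print("shift",(M.T@(np.array(goal)-s['tcp_pos'])).round(4),"turn",Ro.from_matrix(M.T@T).as_rotvec().round(3))
E
python3 -c "
from h import *
to((.4634,-.0882,.10),-.05)"
```

```text
tcp [ 0.3249 -0.3152  0.1812] t 1.475 F [ 0.38 -1.3   0.47] gap 0.0003 j [-0.95  0.1  -0.35  1.12  0.    1.26]
shift [ 0.0812 -0.0244 -0.2648] turn [-0.589  0.    -0.001]
```

Request:
{"api": "drive_tool", "payload": {"moves": [[[0.01,-0.005,-0.053,-0.12,0,0,255],[0.02,-0.01,-0.106,-0.24,0,0,255],[0.03,-0.015,-0.159,-0.36,0,0,255],[0.045,-0.02,-0.212,-0.48,0,0,255],[0.07,-0.0244,-0.2648,-0.589,0,0,255]]]}}

```text
clock: 2.1
tcp_pos: [0.4652, -0.087, 0.1117]
orientation: [0.49, 0.512, 0.487, -0.511]
wrist_force: [1.3, -1.4, 0.1]
finger_gap: -0.0001
```

```bash
python3 - <<'E'
from h import *
s=readout.get_state()
for n in("top","side","wrist"): cv2.imwrite(f"pics/{n}1.png",cams.read_camera(n))
to((.4634,-.0882,.06),-.05)
p=cams.camera_params("wrist");q=s['orientation'];M=Ro.from_quat([*q[1:],q[0]]).as_matrix()
Tm=np.array(p['mount'])
X=np.array([.4634,-.0882,.046]);c=Tm[:3,:3].T@(M.T@(X-s['tcp_pos'])-Tm[:3,3]);u=p['mtx']@c;print("key in wrist",u[:2]/u[2])
E
```

```text
tcp [ 0.4632 -0.0857  0.11  ] t 2.25 F [-0.56 -0.3  -1.14] gap -0.0002 j [-0.35  0.19 -0.43  0.96 -0.    1.26]
shift [0.05   0.0004 0.0024] turn [0.004 0.    0.002]
key in wrist [320.22762199 214.75311506]
```

View pics/wrist1.png

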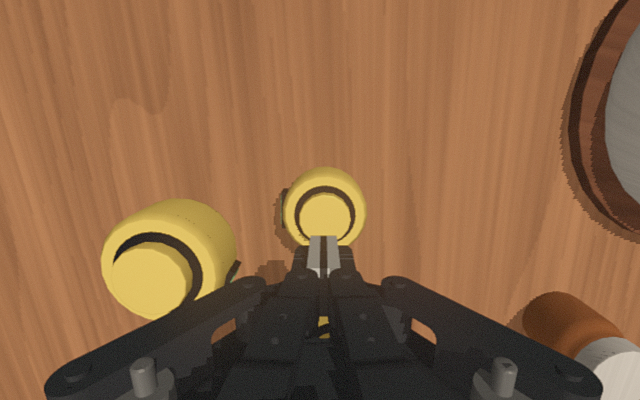

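View pics/side1.png

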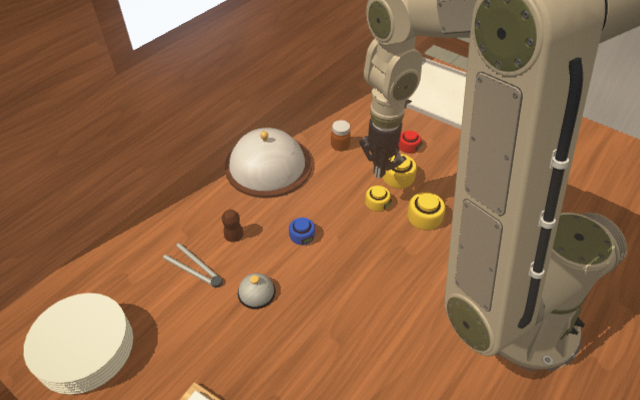

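The wrist view shows the key at (325,218), against a predicted (320,215). That is about 3 mm off, well inside the key's 19 mm radius. I'll descend to just above it.

Request:
{"api": "drive_tool", "payload": {"moves": [[[0.015,0.001,0.002,0,0,0,255],[0.03,0.0015,0.002,0,0,0,255],[0.045,0.0015,0.002,0,0,0,255],[0.055,0.0015,0.002,0,0,0,255],[0.055,0.0015,0.002,0,0,0,255]]]}}

```text
clock: 2.88
tcp_pos: [0.4636, -0.0879, 0.054]
orientation: [-0.487, -0.511, -0.489, 0.512]
wrist_force: [-0.6, 0.0, 0.8]
finger_gap: -0.0
```

```bash
python3 - <<'E'
from h import *
for n in("wrist","side"): cv2.imwrite(f"pics/{n}2.png",cams.read_camera(n))
a=cv2.imread("pics/side2.png")[150:230,340:420];b=cv2.imread("pics/wrist2.png")[150:350,220:420]
cv2.imwrite("pics/c2.png",np.hstack([cv2.resize(a,(400,400)),cv2.resize(b,(400,400))]))
to((.4645,-.0882,.042),-.05)
E
```

```text
tcp [ 0.4646 -0.088   0.0551] t 2.975 F [-0.69 -0.67 -0.14] gap 0.0001 j [-0.36  0.25 -0.5   0.82 -0.    1.26]
shift [ 0.0131 -0.      0.0002] turn [0.004 0.    0.002]
```

View pics/c2.png

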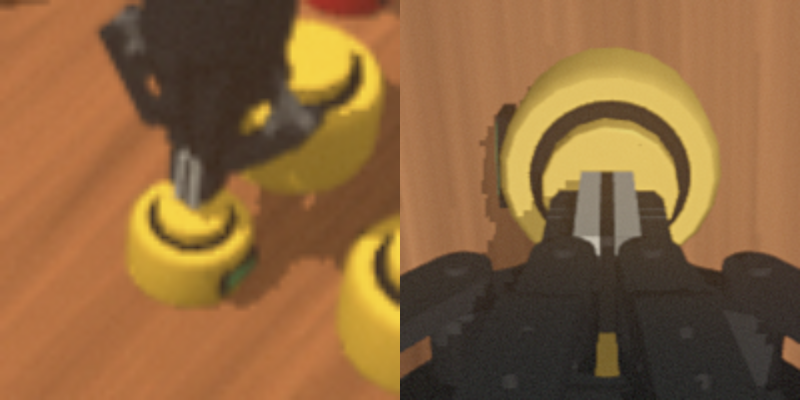

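The fingertips are centred over the key. I'll press in small steps and watch the force.

Request:
{"api": "drive_tool", "payload": {"moves": [[[0.007,0,0,0,0,0,255],[0.01,0,0,0,0,0,255],[0.012,0,0,0,0,0,255],[0.013,0,0,0,0,0,255],[0.013,0,0,0,0,0,255]]]}}

```text
clock: 3.6
tcp_pos: [0.4647, -0.0881, 0.0423]
orientation: [-0.488, -0.511, -0.489, 0.512]
wrist_force: [-0.2, 0.2, 2.9]
finger_gap: 0.0
```

```bash
python3 -c "
from h import *
for i in range(4):
    to((.4645,-.0882,.04),-.05); cams.read_camera('side')"
```

```text
tcp [ 0.4647 -0.0881  0.0423] t 3.6 F [-0.2   0.24  2.86] gap 0.0 j [-0.36  0.27 -0.52  0.79 -0.    1.26]
shift [ 0.0023 -0.0002  0.0002] turn [0.004 0.    0.001]
tcp [ 0.4648 -0.0881  0.0423] t 3.65 F [ 1.08 -0.03  2.63] gap 0.0 j [-0.36  0.27 -0.52  0.79 -0.    1.26]
shift [ 0.0023 -0.0003  0.0002] turn [0.004 0.    0.001]
tcp [ 0.4648 -0.0881  0.0423] t 3.7 F [-0.88 -0.71  2.7 ] gap -0.0001 j [-0.36  0.27 -0.52  0.79 -0.    1.26]
shift [ 0.0023 -0.0003  0.0001] turn [0.004 0.    0.001]
tcp [ 0.4648 -0.0881  0.0423] t 3.75 F [0.12 1.13 2.75] gap -0.0003 j [-0.36  0.27 -0.52  0.79 -0.    1.26]
shift [ 0.0023 -0.0003  0.0001] turn [0.004 0.    0.001]
```

2.8 N puts the key about 3.6 mm down. I'll press further, toward the bottom.

Request:
{"api": "drive_tool", "payload": {"moves": [[[0.0005,0,0,0,0,0,255],[0.001,0,0,0,0,0,255],[0.0015,0,0,0,0,0,255],[0.002,0,0,0,0,0,255],[0.002,0,0,0,0,0,255]]]}}

```text
clock: 4.42
tcp_pos: [0.4648, -0.0881, 0.0403]
orientation: [-0.488, -0.511, -0.489, 0.512]
wrist_force: [-0.4, -0.5, 3.3]
finger_gap: 0.0003
```

```bash
python3 -c "
from h import *
F=[]
for i in range(4):
    F.append(readout.get_state()['wrist_force'][2]); cv2.imwrite('pics/side3.png',cams.read_camera('side'))
to((.4645,-.0882,.04),-.05);print(np.round(F,2))"
```

```text
tcp [ 0.4648 -0.0881  0.0403] t 4.625 F [-0.56  1.03  4.54] gap 0.0002 j [-0.36  0.27 -0.52  0.78 -0.    1.26]
shift [ 0.0003 -0.0003  0.0002] turn [0.004 0.    0.001]
[3.3  3.58 4.08 2.93]
```

The mean force is about 3.7 N with the TCP at 40.3 mm, so the key is about 5.5 mm down. I'll release it straight up.

Request:
{"api": "drive_tool", "payload": {"moves": [[[-0.004,0,0,0,0,0,255],[-0.012,0,0,0,0,0,255],[-0.03,0,0,0,0,0,255],[-0.06,0,0,0,0,0,255],[-0.1,0,0,0,0,0,255]]]}}

```text
clock: 5.25
tcp_pos: [0.4637, -0.0876, 0.1406]
orientation: [-0.487, -0.511, -0.489, 0.512]
wrist_force: [0.5, -0.6, -0.7]
finger_gap: 0.0001
```

```bash
python3 - <<'E'
from h import *
a,b=cams.read_camera('side'),cams.read_camera('wrist')
cv2.imwrite("pics/c4.png",np.hstack([cv2.resize(a[150:230,340:420],(400,400)),cv2.resize(b[120:320,220:420],(400,400))]))
to((.5275,.3188,.13),.7)
E
```

```text
tcp [ 0.4672 -0.0889  0.1445] t 5.35 F [0.68 0.2  0.42] gap 0.0001 j [-0.36  0.16 -0.37  1.03 -0.    1.26]
shift [ 0.0138  0.0414 -0.4101] turn [-0.746  0.004 -0.004]
```

View pics/c4.png

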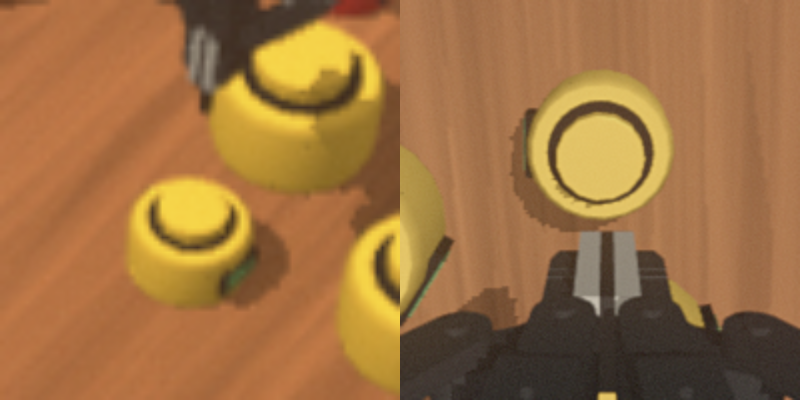

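The key has sprung back and the timer hasn't moved. Now on to the bell.

Request:
{"api": "drive_tool", "payload": {"moves": [[[0,0.005,-0.05,-0.1,0,0,255],[0,0.01,-0.1,-0.2,0,0,255],[0,0.015,-0.15,-0.3,0,0,255],[0.003,0.02,-0.2,-0.4,0,0,255],[0.006,0.025,-0.25,-0.5,0,0,255]]]}}

```text
clock: 5.98
tcp_pos: [0.5032, 0.1613, 0.1374]
orientation: [0.602, 0.374, 0.599, -0.374]
wrist_force: [0.4, -1.1, -0.1]
finger_gap: 0.0001
```

```bash
python3 -c "
from h import *
to((.5275,.3188,.13),.7)"
```

```text
tcp [0.5032 0.1613 0.1374] t 5.975 F [ 0.4  -1.11 -0.1 ] gap 0.0001 j [ 0.16  0.27 -0.25  1.05 -0.    1.27]
shift [ 0.0071  0.0913 -0.1307] turn [-0.243  0.005 -0.002]
```

Request:
{"api": "drive_tool", "payload": {"moves": [[[0,0.025,-0.035,-0.07,0,0,255],[0.003,0.05,-0.07,-0.14,0,0,255],[0.005,0.075,-0.105,-0.2,0,0,255],[0.007,0.091,-0.131,-0.243,0.005,0,255],[0.007,0.091,-0.131,-0.243,0.005,0,255]]]}}

```text
clock: 6.6
tcp_pos: [0.5263, 0.3206, 0.1288]
orientation: [0.642, 0.297, 0.642, -0.297]
wrist_force: [-0.6, 0.2, -0.3]
finger_gap: 0.0001
```

```bash
cat > w.py <<'E'
from h import *
import sys
z=float(sys.argv[2]);s=readout.get_state()
b=cams.read_camera('wrist');a=cams.read_camera('side')
cv2.imwrite(sys.argv[1],np.hstack([cv2.resize(a[230:310,216:296],(400,400)),cv2.resize(b[100:300,220:420],(400,400))]))
to((.5275,.3188,z),.7)
p=cams.camera_params("wrist");q=s['orientation'];M=Ro.from_quat([*q[1:],q[0]]).as_matrix();Tm=np.array(p['mount'])
def pr(X):
    c=Tm[:3,:3].T@(M.T@(np.array(X)-s['tcp_pos'])-Tm[:3,3]);u=p['mtx']@c;return u[:2]/u[2]
print("pred plunger px",pr((.5275,.3188,.06)),"crop",(pr((.5275,.3188,.06))-[220,100])*2)
d=M@Tm[:3,:3]
np.savez("w.npz",M=M,tcp=s['tcp_pos'],Tm=Tm)
E
python3 w.py pics/c5.png .07
```

```text
tcp [0.5263 0.3185 0.1292] t 6.7 F [ 0.41  0.16 -1.13] gap 0.0001 j [ 0.41  0.44 -0.03  1.11  0.    1.28]
shift [0.0592 0.0011 0.0006] turn [ 0. -0. -0.]
pred plunger px [322.5668802  214.60884394] crop [205.1337604  229.21768787]
```

View pics/c5.png

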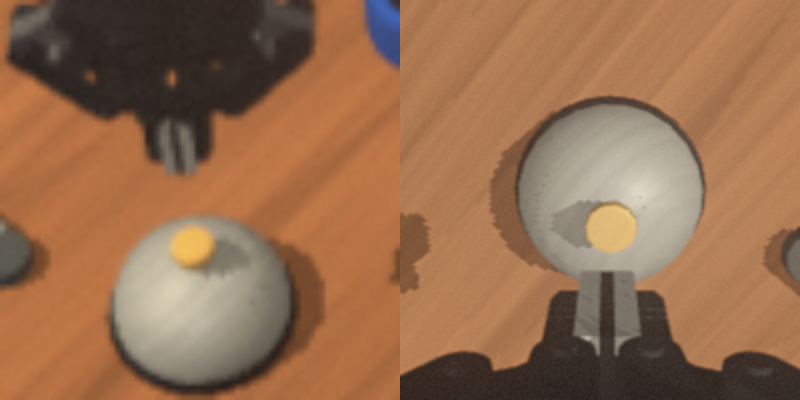

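The wrist view shows the plunger at crop (211,228), against a predicted (205,229), so it is about 2 mm toward +tool y. I'll correct half to three quarters of that and descend.

Request:
{"api": "drive_tool", "payload": {"moves": [[[0.02,0.001,0.0005,0,0,0,255],[0.038,0.0025,0.0005,0,0,0,255],[0.05,0.0025,0.0005,0,0,0,255],[0.06,0.0025,0.0005,0,0,0,255],[0.06,0.0025,0.0005,0,0,0,255]]]}}

```text
clock: 7.32
tcp_pos: [0.5281, 0.3192, 0.0686]
orientation: [0.641, 0.298, 0.641, -0.299]
wrist_force: [-1.0, -0.5, -0.0]
finger_gap: 0.0001
```

```bash
python3 w.py pics/c6.png .056
```

```text
tcp [0.5288 0.3197 0.0697] t 7.425 F [ 0.63  0.24 -0.48] gap -0.0002 j [ 0.41  0.48 -0.11  0.98  0.    1.28]
shift [ 0.0137 -0.0016 -0.0001] turn [ 0.    -0.    -0.001]
pred plunger px [321.70192237 245.66210733] crop [203.40384474 291.32421465]
```

View pics/c6.png

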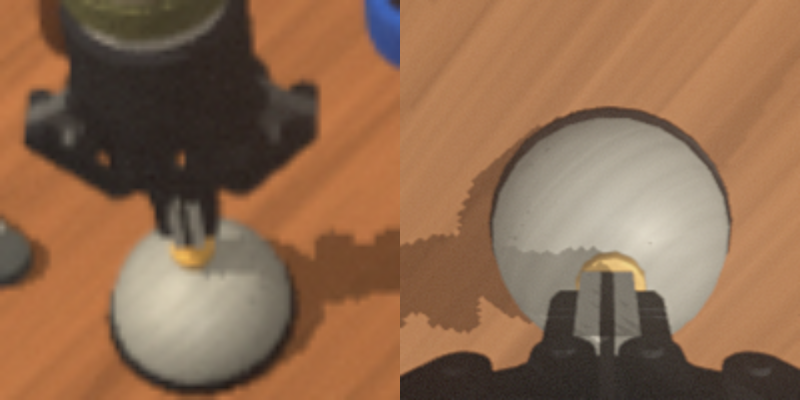

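The tips are over the head to within about 1.5 mm. Pressing.

Request:
{"api": "drive_tool", "payload": {"moves": [[[0.007,0.001,0,0,0,0,255],[0.01,0.001,0,0,0,0,255],[0.012,0.001,0,0,0,0,255],[0.0135,0.001,0,0,0,0,255],[0.0135,0.001,0,0,0,0,255]]]}}

```text
clock: 8.05
tcp_pos: [0.5298, 0.3205, 0.0564]
orientation: [0.641, 0.299, 0.641, -0.298]
wrist_force: [0.7, 0.4, 3.1]
finger_gap: -0.0003
```

```bash
cat > f.py <<'E'
from h import *
F=[]
for i in range(5):
    F.append(readout.get_state()['wrist_force']); im=cams.read_camera('side')
cv2.imwrite('pics/press.png',cv2.resize(im[230:310,216:296],(400,400)))
to((.5275,.3188,.0543),.7);print(np.round(F,2)[:,2],np.mean(F,0).round(2))
E
python3 f.py
```

```text
tcp [0.5297 0.3205 0.0564] t 8.3 F [-0.21  0.46  1.48] gap 0.0001 j [ 0.41  0.5  -0.12  0.95  0.    1.28]
shift [ 0.0021 -0.0028 -0.0001] turn [ 0.    -0.    -0.001]
[3.09 3.33 2.62 2.96 3.04] [0.38 0.01 3.01]
```

Request:
{"api": "drive_tool", "payload": {"moves": [[[0.0005,0,0,0,0,0,255],[0.001,0,0,0,0,0,255],[0.0015,0,0,0,0,0,255],[0.002,0,0,0,0,0,255],[0.002,0,0,0,0,0,255]]]}}

```text
clock: 8.93
tcp_pos: [0.5297, 0.3205, 0.0544]
orientation: [0.641, 0.298, 0.641, -0.298]
wrist_force: [-0.3, -0.6, 4.2]
finger_gap: -0.0001
```

```bash
python3 f.py
```

```text
tcp [0.5298 0.3205 0.0544] t 9.175 F [-0.98  1.15  3.78] gap -0.0001 j [ 0.41  0.5  -0.12  0.95  0.    1.28]
shift [ 0.0001 -0.0028 -0.0001] turn [ 0.     0.    -0.001]
[4.2  3.74 3.11 3.3  4.88] [-0.66 -0.14  3.84]
```

View pics/press.png

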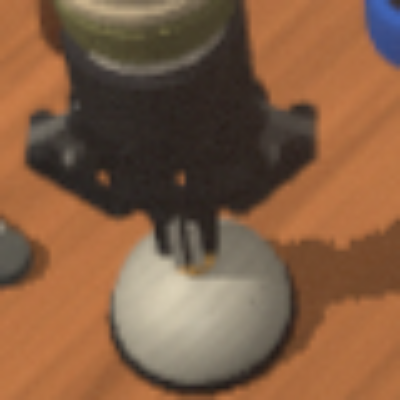

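At 3.84 N mean the plunger is about 5.6 mm down. I'll release and withdraw.

Request:
{"api": "drive_tool", "payload": {"moves": [[[-0.004,0,0,0,0,0,255],[-0.012,0,0,0,0,0,255],[-0.03,0,0,0,0,0,255],[-0.07,0,0,0,0,0,255],[-0.12,0,0,0,0,0,255]]]}}

```text
clock: 9.8
tcp_pos: [0.5285, 0.3198, 0.1744]
orientation: [0.641, 0.298, 0.642, -0.299]
wrist_force: [0.6, 0.5, -0.3]
finger_gap: 0.0001
```

Request:
{"api": "drive_tool", "payload": {"moves": [[[-0.02,0,0.03,0,0,0,255],[-0.03,0,0.06,0,0,0,255],[-0.04,0,0.09,0,0,0,255],[-0.04,0,0.09,0,0,0,255],[-0.04,0,0.09,0,0,0,255]]]}}

```text
clock: 10.42
tcp_pos: [0.5859, 0.2511, 0.2138]
orientation: [0.64, 0.297, 0.642, -0.299]
wrist_force: [-0.2, 0.3, 0.3]
finger_gap: 0.0002
```

```bash
python3 - <<'E'
from h import *
a=cams.read_camera('side');b=cams.read_camera('top')
cv2.imwrite("pics/end.png",a);cv2.imwrite("pics/endtop.png",b)
a0=cv2.imread("pics/side0.png")
f=lambda i,y,x:cv2.resize(i[y-30:y+30,x-30:x+30],(300,300),interpolation=cv2.INTER_CUBIC)
cv2.imwrite("pics/cmp.png",np.vstack([np.hstack([f(i,197,377),f(i,285,256)]) for i in(a0,a)]))
to((.5,.3,.2),.7)
E
```

```text
tcp [0.5856 0.2516 0.2137] t 10.525 F [ 0.57 -0.34 -0.37] gap -0.0002 j [0.28 0.45 0.2  1.33 0.   1.15]
shift [ 0.014  -0.0341 -0.0922] turn [ 0.001 -0.002  0.004]
```

View pics/cmp.png

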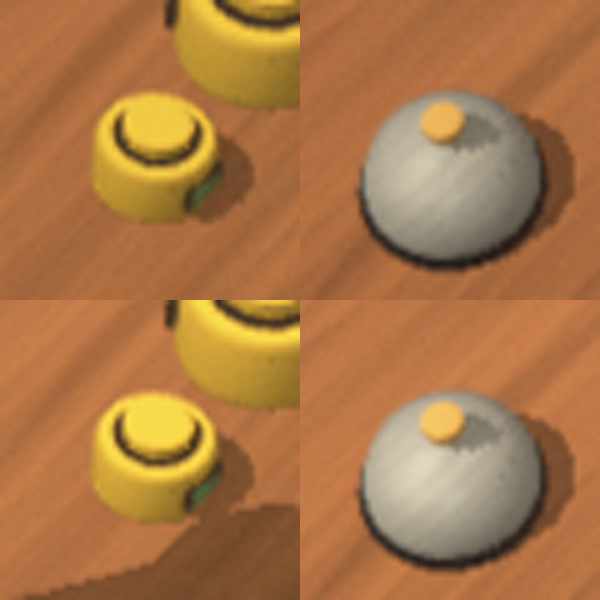

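View pics/end.png

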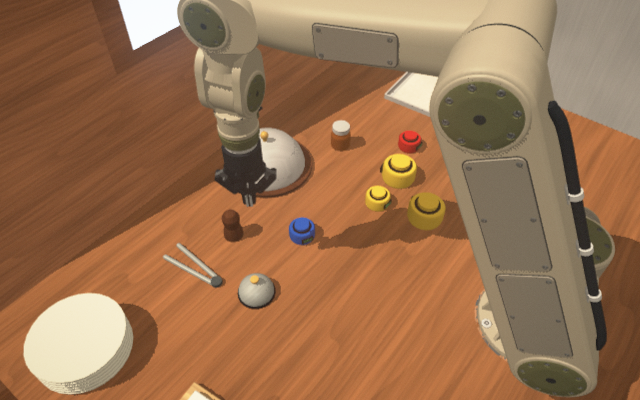

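The before and after pictures match: the timer is still at (377,197) and the bell at (256,290), both back up, and everything else is in place. Handing in.

```bash
python3 -c "
from workcell import env
print(env.hand_in())"
```

```text
the job is handed in; nothing more can be done
None
```

I pressed the key of the smallest yellow timer, then the bell's plunger, withdrew clear, and handed in at about 10.5 s of the 42 s allowed.

| | Depth at the bottom (6 mm is full travel) | Mean force |
|---|---|---|
| Yellow timer key | about 5.5 mm | about 3.7 N |
| Bell plunger | about 5.6 mm | about 3.8 N |

- **End state:** both sprang back. Comparing side-camera pictures from before and after, neither the timer nor the bell had moved, and nothing else on the table looked disturbed. The gripper was in free air, with about 0 N at the wrist.
- **Disagreements:** the wrist camera differed from the top and side cameras by 2–3 mm sideways, which I partly corrected before each press. My two-view measurement put the plunger top at 57 mm, against 60 mm in the text. The forces during the press agreed with 60 mm.
- **Not checked:** I did not view the final top-camera picture.

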